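# Put the flat battery pack on charge

### The arm

A 6-joint arm with a two-finger parallel gripper is mounted at the origin on the work surface. World frame = base frame: x ahead of the robot, y to its left, z up, the work surface at z = 0. Lengths are in m, angles in rad, forces in N, time in s.
With the tool pointing down it reaches from about 0.325 to 0.875 m from the base axis. Payload 4.4 kg.
Tool frame: the origin (TCP) lies at the very end of the fingers, on their centre line; the grasp point (between the pads) lies behind it (bot.grip_point_offset is the z of the grasp point in the tool frame, in m); z points along the fingers, y is the line along which they close (so a half turn about z gives the same grasp; the last joint's range is limited). The gripper opens to 85 mm and grips with 20 to 120 N. Pads are 22 mm wide; open, the fingers measure 114 mm over their backs; the gripper's body (76 mm by 85 mm) begins 54 mm behind the grasp point. The pads swing forward as they close: fully open they stand 13 mm farther back than shut.
Start: joints at [0.966, 0.207, 1.542, -0, 1.393, -0.15], TCP at [0.253, 0.517, 0.231] pointing down, gripper open.
Joint ranges: [-2.73, 2.73], [-0.86, 2.22], [0.23, 2.46], [-1.11, 4.25], [0.08, 2.63], [-2.82, 2.82]. Speed limits (rad/s): [2.79, 2.79, 3.14, 3.14, 3.14, 3.14].

### API

Orientations are given as a 3x3 rotation matrix whose columns are the frame's x, y, z axes.
In Python, from bench import bot gives the robot as it stands.
- The arm moves only by the tool arm_command, never from a script. Its argument "rows" is text: rows parted by semicolons, each of 7 numbers parted by spaces: the turn, a rotation vector about the tool's x, y, z in units of 6 degrees (1.0 is 6 degrees), then the shift along the tool's x, y, z in units of 30 mm (1.0 is 30 mm), then the finger opening in mm, from 0 to 85.4. A call has 1 to 5 rows; each row is the pose to reach, as a shift and turn from the pose commanded when the call began, along the tool's axes at that moment; what a row does not reach only later rows make up. A row lasts 1/8 s, in which the tool goes at most 62.5 mm and 10.7 degrees, less where a joint would pass 70% of its speed; a pose out of reach is approached as far as the arm can. A call with a gripper value outside its range is refused whole. The fingers move at their own pace and stop on an object; "force" is the grip in N (left out, the last holds). Time passes only in rows, so rows that repeat a pose let the fingers close. It gives the time, the measured TCP pose, the force, the opening and the grip force at its end, in the units of the state.
- bot.state(): the state, without advancing time (a new reading comes with each control period).
- bot.capture(name): name is "scene" or "top" or "wrist"; returns (picture, depth): 400x640x3 uint8, red, green, blue; 400x640 float32, m along the optical axis (not along the pixel's ray), 0 where there is no reading.
- bot.camera_model(name): a dict with "intrinsics" (3x3 intrinsics, pixels), "eye" and "orientation" of the camera in the world; the wrist camera has in their place "tool_from_camera" (4x4, takes a point from camera to tool coordinates, whose origin is the TCP and whose axes are the flange's). Camera axes: x right, y up, looking along -z (the intrinsics and any distortion apply to the point x, -y, -z); pixel columns grow to the right and rows downward; lengths in m; the calibration is good to about 2 mm. The wrist camera is an equidistant fisheye: a pixel r from the principal point sees the ray r / f radians off the axis. A picture is of the moment at which its call begins: read the wrist's pose just before it. camera_model takes no time and is no camera call.
- bot.finish_job(): hands the job in; it is judged then, once.
The state is a dict: "clock": time; "joints": joint angles; "joint_velocities": joint speeds; "effort": joint torques, N m; "ee_pos": TCP position; "tcp_rot": TCP orientation; "force": force on the tool from outside, world axes, zero at the start; "ft_torque": the same for the moment, N m; "grip_width": finger opening in m; "grasp_force": force on a finger pad.
Only numpy, scipy, OpenCV 4.12 (cv2) and the standard library are available. Lean on these libraries where they do the work, as an engineer would, in place of code of your own. Each camera call takes 0.05 s, during which the arm holds its last target. There are 200 camera calls.

### The job

A flat cordless-tool battery pack lies on the bench, slide head up. Stand it on its nose (the end away from the yellow cap), let go, then take it again and slide it, slide head towards the charger, down the guide channel of the empty charger until it is fully home and the orange spring catch clicks out above its slide head; do not drop it or knock it over. Then flip that charger's bat toggle over to on (the green-dot side) and let go, leaving the other charger's switch and the tools and things on the bench as they are.

Things in the scene. Friction and masses are not known exactly. Their poses are not given: they have to be found in the camera images.
- pack: Flat battery pack: loose, black, yellow bands and tail cap, 0.36 to 0.54 kg, 105 long x 58 wide x 60 high (all sizes here in mm). Origin: centre of its flat base; x along it to the nose (tail: yellow cap), y across the width, z from base to slide head. Body: x -52.5 to 52.5, y -29 to 29, z 0 to 44; slide head on that. Starts lying on its base, nose roughly to the robot's left.
- pack_head (a point): Middle of the top of the pack's slide head (grey flange, brass strips), pack x 14, z 60. Stem: pack x -20 to 48, y -15 to 15, z 44 to 54. Flange on the stem: same x, y -20.5 to 20.5, z 54 to 60. The last 32 mm of the pack towards the tail is bare.
- charger: Empty charger, screwed down: steel base 150 x 220 x 12 mm (origin: centre of its underside; x to its back, y to its left, z up, front -x). Grey upright housing x 20 to 75, y -2 to 102, up to z 142, with a vertical guide channel on its front face. Switch pod x -45 to 45, y -96 to -24, its panel rising from z 52 in front to 76 at the back.
- charger_mouth (a point): Middle of the channel's mouth on the face: charger x 20, y 50, z 127. Channel: side walls 45 apart, two front lips 4 thick with backs 9 off the face and edges 36 apart, from z 50 to 112, tops flared up to z 127. The pack's flange runs down behind the lips with 1.5 to 2 play each way. A foot with its top at z 45 carries the nose.
- charger_home (a point): Where the pack's origin lies when home: charger x -41.5, y 50, z 97.5. Pack x then points down, pack z along charger x, pack y along charger y. Coming down, the flange meets the flares with the pack 78 above home; at 100 above home all is clear.
- charger_catch (a joint): Orange spring catch in the middle of the channel's top: flat underside at charger z 120, ramp on top to z 137, nose 8 out of the face. 0 = out; grows in m as it is pushed in (to 0.010). The slide head pushes it in (about 3 N on it: press the pack straight down with 5 to 15 N) and it springs out above the head once the pack is fully down.
- charger_toggle (a joint): Bat toggle on the empty charger's pod, red sleeve: 0 = off (as it starts), 0.70 rad = on; hinge along the charger's y. Over-centre: it resists up to 0.35 rad (3 N square to the bat at its tip; 5 to 12 N when pushed level from lower down), then snaps over by itself and stays.
- charger_pivot (a point): Pivot of that toggle, in its bushing on the pod's panel, which slopes 15 degrees down to the front. Bat 52 mm long, 8 thick at the foot, 15 near the tip. From the vertical it leans 0.61 rad to the charger's front (-x) when off and 0.09 rad to the back when on; green dot behind it, white dot in front.
- charger_bat_tip (a point): Tip of that toggle's bat, on its axis.
- busy_charger: The other charger, of the same make and axes, with another pack already docked (fixed, top at z 150) and its toggle on. Stands left or right of the empty one.
- busy_charger_toggle (a joint): The other charger's bat toggle, 0.70 rad = on as it starts (0 = off). To be left on.
- drill: Yellow and black cordless drill without its pack, lying on its side, about 160 x 170 x 58. Origin under the middle of the motor; x along the chuck, handle to -y. Bystander.
- tape: Yellow tape measure, 70 x 34 x 66, origin under its centre. Bystander.
- glue: White glue bottle with orange cap, 60 across, 170 tall, origin under its centre. Bystander.
- pencil_mug: Blue mug, 80 across and 100 tall, with pencils to 165, origin under its centre. Bystander.
- hammer: Hammer with wooden handle, about 260 long, lying along its x. Bystander.
Not all that is in view belongs to the job. Leave any turquoise look-alike of the pack alone.

How it is judged:
On the way, in this order (a step that is already met when the one before it is completed fails the run):
1. the pack stands upright on its nose on the bench, let go (angle between the x axis of pack and the z axis of charger, either way round below 0.1 rad and height (world z) of pack between 0.045 and 0.06 m and height (world z) of pack_head below 0.05 m and contact force between the fingers and pack below 0.2 N), for 0.2 s.
2. the pack sits fully home in the empty charger with the catch sprung out above its slide head (distance between pack and charger_home below 0.005 m and angle between the x axis of pack and the z axis of charger, either way round below 0.06 rad and angle between the z axis of pack and the x axis of charger, either way round below 0.06 rad and value of joint charger_catch below 0.002 m), for 0.2 s.
3. that charger's toggle is flipped over to on (value of joint charger_toggle above 0.62 rad), for 0.2 s.
At the end, for the whole second after the job is handed in: The pack is at rest home in the empty charger (within 5 mm and 0.06 rad), the catch out (under 2 mm), that charger's toggle on (over 0.62 rad), the other charger's toggle still on, the bystanders within 30 mm of their starts (all of step 2 and value of joint each of charger_toggle, busy_charger_toggle above 0.62 rad and linear speed of pack below 0.01 m/s and distance of each of drill, tape, glue, pencil_mug, hammer from where it was at the start of the episode below 0.03 m); the robot touches nothing.
It fails at once if the other charger's toggle is switched off (value of joint busy_charger_toggle below 0.35 rad).
It fails at once if a bystander is shoved over 30 mm (distance of any of drill, tape, glue, pencil_mug, hammer from where it was at the start of the episode above 0.03 m).
It fails at once if the pack is dropped or knocked over (moves faster than 0.7 m/s with no finger on it) (linear speed of pack above 0.7 m/s and contact force between the fingers and pack below 0.2 N).
It also fails if it takes over 67 s, if anything falls off the work surface, if the arm or the gripper's body presses on something with over 40 N, if the wrist force passes 120 N, or if a joint passes its speed limit or range.

## Working session

There is one attempt and no reset: what is moved stays moved. The work goes in short steps, Python scripts to look and compute and a tool call to move; the robot and the scene stay as the last step left them, time stands still between calls to the robot, and variables do not carry over. Pictures are saved under pics/ and viewed, at most 12 in all, crops included, and the job is handed in when it is done.

Besides the shell and the picture viewer there is one more tool, called after "Request:" as name(argument=value, ...), one argument or row to a line, values as JSON. arm_command: Moves the arm, as the interface text tells. Its arguments: {"type":"object","properties":{"rows":{"type":"string"},"force":{"type":"number"}},"required":["rows"]}

```bash
ls; mkdir -p pics
python3 - <<'E'
from bench import bot
import cv2,numpy as np,pickle
s=bot.state();print(s['clock'],s['ee_pos'],np.round(s['tcp_rot'],3).tolist(),s['grip_width'],bot.grip_point_offset)
for n in("scene","top"):
    p,d=bot.capture(n);np.savez(f"pics/{n}0.npz",p=p,d=d);cv2.imwrite(f"pics/{n}0.png",p[:,:,::-1]);m=bot.camera_model(n);print(n,{k:np.round(np.array(v),4).tolist() if not isinstance(v,str) else v for k,v in m.items()})
print(bot.camera_model("wrist"))
E
```

```text
pics
0.0 [0.25215417 0.51591104 0.23009749] [[-0.898, 0.439, -0.001], [0.439, 0.898, -0.002], [0.0, -0.002, -1.0]] 0.08561445352780793 -0.0187
scene {'intrinsics': [[395.0677, 0.0, 319.5783], [0.0, 395.0677, 196.1283], [0.0, 0.0, 1.0]], 'eye': [1.1592, 0.7034, 0.782], 'orientation': [[-0.658, -0.4321, 0.6168], [0.753, -0.3717, 0.5429], [-0.0054, 0.8217, 0.57]]}
top {'intrinsics': [[390.7151, 0.0, 322.0321], [0.0, 390.7151, 195.4669], [0.0, 0.0, 1.0]], 'eye': [0.3098, 0.0343, 1.1166], 'orientation': [[0.0148, 0.9924, -0.1223], [-0.9997, 0.0121, -0.0225], [-0.0208, 0.1226, 0.9922]]}
{'intrinsics': array([[309.70691629,   0.        , 321.15123288],
       [  0.        , 309.70691629, 197.61492577],
       [  0.        ,   0.        ,   1.        ]]), 'tool_from_camera': array([[ 1.23842940e-03,  9.48160435e-01,  3.17789640e-01,
         8.20581694e-02],
       [ 9.99999060e-01, -1.36106054e-03,  1.63867900e-04,
        -7.24691693e-04],
       [ 5.87903999e-04,  3.17789138e-01, -9.48161230e-01,
        -1.42450580e-01],
       [ 0.00000000e+00,  0.00000000e+00,  0.00000000e+00,
         1.00000000e+00]])}
```

View pics/top0.png

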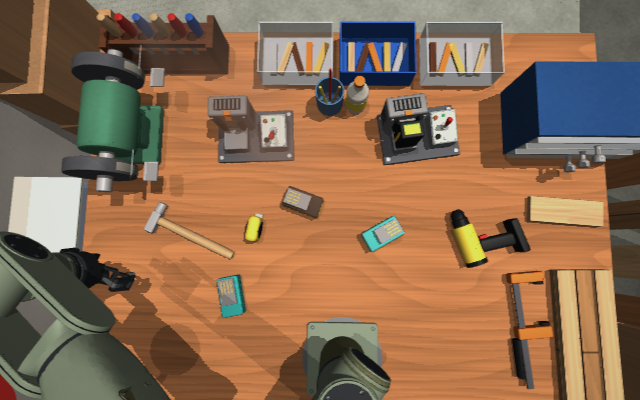

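View pics/scene0.png

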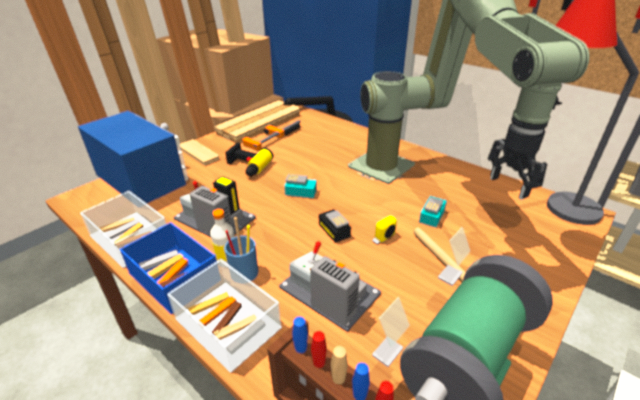

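The top view shows the pack at about (301,202) and the empty charger at about (255,135), with its toggle at (270,135). The busy charger is at (420,128). The tape is at (254,228), the hammer lies around (190,230), the turquoise look-alikes are at (230,296) and (382,233), and the mug is at (330,95).

```bash
cat > h.py <<'E'
import numpy as np,cv2
from bench import bot
def cloud(n,d):
    m=bot.camera_model(n);K=np.array(m["intrinsics"]);v,u=np.mgrid[:400,:640]
    c=np.stack([(u-K[0,2])/K[0,0]*d,-(v-K[1,2])/K[1,1]*d,-d],-1)
    return c@np.array(m["orientation"]).T+np.array(m["eye"])
def rect(P,s):
    r=cv2.minAreaRect((P[:,:2]*1000).astype(np.float32));print(s,len(P),"z %.4f"%np.median(P[:,2]),np.round(r[0],1),np.round(r[1],1),round(r[2],2))
    return r
E
python3 - <<'E'
from h import *
for n in("top","scene"):
    f=np.load(f"pics/{n}0.npz");p,d=f["p"].astype(int),f["d"];W=cloud(n,d)
    hsv=cv2.cvtColor(f["p"],cv2.COLOR_RGB2HSV)
    ok=d>0
    if n=="top":
        g=lambda a,b,c,e:(lambda M:M)(np.pad(np.ones((e-c,b-a),bool),((c,400-e),(a,640-b))))
        pk=g(270,335,175,230)&ok; ch=g(195,305,80,175)&ok; bu=g(370,470,80,170)&ok
        P0=W
        T=W[pk&(W[...,2]>.015)]; pc=np.median(T,0); print("pack c",pc)
        C=W[ch&(W[...,2]>.13)]; cc=np.median(C,0);print("housing",cc)
    else:
        pk=(np.hypot(W[...,0]-pc[0],W[...,1]-pc[1])<.08)&ok; ch=(np.hypot(W[...,0]-cc[0],W[...,1]-cc[1])<.2)&ok
    print(n)
    Z=W[...,2]
    bl=cv2.GaussianBlur(Z.astype(np.float32),(1,1),0)
    rect(W[pk&(Z>.053)&(Z<.068)],"flange"); rect(W[pk&(Z>.037)&(Z<.048)],"body");rect(W[pk&(Z>.015)],"all")
    y=pk&(hsv[...,0]>20)&(hsv[...,0]<35)&(hsv[...,1]>140)&(hsv[...,2]>110)&(Z>.01)
    if y.sum():print("yellow",y.sum(),np.median(W[y],0))
    rect(W[ch&(Z>.136)&(Z<.148)],"housetop")
    b=W[ch&(Z>.008)&(Z<.017)];rect(b,"base")
    r=ch&((hsv[...,0]<6)|(hsv[...,0]>174))&(hsv[...,1]>150)&(hsv[...,2]>80)&(Z>.06)
    print("red",r.sum(),W[r].min(0),W[r].max(0),np.median(W[r],0)) if r.sum() else 0
    o=ch&(hsv[...,0]>7)&(hsv[...,0]<20)&(hsv[...,1]>180)&(Z>.1)
    if o.sum():print("orange",o.sum(),np.median(W[o],0))
    if n=="top":
        cv2.imwrite("pics/crop.png",cv2.hconcat([cv2.resize(f["p"][80:180,195:315,::-1],(480,400),interpolation=2),cv2.resize(f["p"][175:235,265:340,::-1],(320,400),interpolation=2)]))
E
```

```text
pack c [0.42372109 0.1103143  0.04504323]
housing [0.66124086 0.30616909 0.14086949]
top
flange 375 z 0.0589 [430.6 125.6] [68.1 41.3] 70.25
body 400 z 0.0424 [425.8 112.1] [104.7  57.8] 70.51
all 812 z 0.0450 [425.5 111.9] [106.   58.3] 70.19
yellow 6 [0.40628418 0.06387201 0.04175379]
housetop 779 z 0.1411 [662.4 307. ] [ 56.9 103.2] 2.78
base 1459 z 0.0109 [661.5 240.5] [239.  249.2] 0.83
red 24 [0.58647357 0.18968392 0.09776654] [0.60563327 0.20038104 0.11664177] [0.59257946 0.19479904 0.11108862]
scene
flange 236 z 0.0594 [431.5 129.3] [70.9 44. ] 71.71
body 225 z 0.0431 [428.7 117.9] [105.9  57.5] 69.87
all 658 z 0.0439 [429.7 117.6] [107.3  57.7] 71.13
yellow 58 [0.45542606 0.11200037 0.02226646]
housetop 865 z 0.1422 [737.7 322.6] [204.7 106.6] 8.71
base 1049 z 0.0116 [670.1 264.7] [193.8 321.6] 52.59
red 38 [0.59090022 0.19595207 0.09077339] [0.60983234 0.20576552 0.11601289] [0.60144842 0.20067365 0.10614122]
orange 26 [0.640961   0.30752609 0.1436375 ]
```

View pics/crop.png

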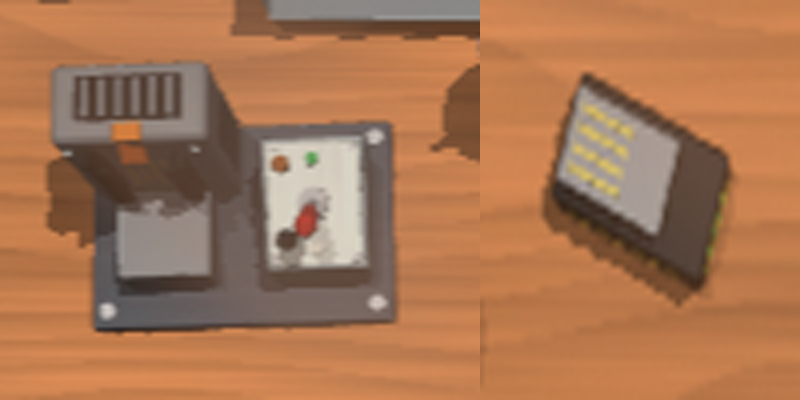

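The pack's slide head sits up-left of its body, with the yellow tail at the lower right, so its yaw is about 70°. The empty charger's yaw is about 2.8°. I'll grasp tilted 45° over the tail, so a 90° turn leaves the tool still tilted and clear of the bench.

```bash
cat >> h.py <<'E'
from scipy.spatial.transform import Rotation as Ro
H=np.array([np.cos(np.radians(70.2)),np.sin(np.radians(70.2)),0]);Z=np.array([0,0,1.])
def tilt(yaw_y,a,):  # tool y along yaw (deg), tool z = down tipped a deg toward tool-x heading
    t=np.radians(yaw_y);y=np.array([np.cos(t),np.sin(t),0]);h=np.cross(y,-Z);a=np.radians(a)
    z=-Z*np.cos(a)+h*np.sin(a);return np.c_[np.cross(y,z),y,z]
def row(p,R,s=None):
    s=s or bot.state();A=np.array(s['tcp_rot'])
    rv=Ro.from_matrix(A.T@R).as_rotvec(degrees=True)/6;sh=A.T@(np.array(p)-s['ee_pos'])/.03
    print("row",np.round(np.r_[rv,sh],3))
def show():
    s=bot.state();print(round(s['clock'],2),np.round(s['ee_pos'],4),"F",np.round(s['force'],1),"w",round(s['grip_width'],4),"gf",round(s['grasp_force'],1),"j",np.round(s['joints'],2));return s
E
python3 - <<'E'
from h import *
R=tilt(-19.8,45);print(np.round(R,3))
g=np.array([.427,.115,.028])-.015*H; t=g+.0187*R[:,2];print(t)
row(t-.1*R[:,2]+[0,0,.12],R)
E
```

```text
[[ 0.24   0.941  0.24 ]
 [ 0.665 -0.339  0.665]
 [ 0.707  0.    -0.707]]
[0.42639803 0.11332796 0.0147771 ]
row [ -5.477   6.102  13.172 -11.369 -11.847   0.846]
```

Request:
arm_command(
  rows="-5.48 6.1 13.17 -11.37 -11.85 0.85 85;-5.48 6.1 13.17 -11.37 -11.85 0.85 85;-5.48 6.1 13.17 -11.37 -11.85 0.85 85;-5.48 6.1 13.17 -11.37 -11.85 0.85 85;-5.48 6.1 13.17 -11.37 -11.85 0.85 85",
)

```text
clock: 0.72
ee_pos: [0.3479, 0.2183, 0.2154]
tcp_rot: [[-0.3, 0.954, 0.013], [0.846, 0.26, 0.465], [0.44, 0.151, -0.885]]
force: [1.5, -1.2, -0.7]
grip_width: 0.0849
grasp_force: 0.0
```

Run:
```python
from h import *
show();R=tilt(-19.8,45);row(np.array([.4264,.1133,.0148])-.1*R[:,2]+[0,0,.06],R)
```

```text
0.72 [0.3479 0.2183 0.2154] F [ 1.5 -1.2 -0.7] w 0.0849 gf 0.0 j [-0.04 -0.25  2.1   0.5   1.33 -0.48]
row [-2.273  2.55   5.564 -6.409 -0.101 -0.573]
```

Request:
arm_command(
  rows="-2.27 2.55 5.56 -6.41 -0.1 -0.57 85;-2.27 2.55 5.56 -6.41 -0.1 -0.57 85;-2.27 2.55 5.56 -6.41 -0.1 -0.57 85;-2.27 2.55 5.56 -6.41 -0.1 -0.57 85;-2.27 2.55 5.56 -6.41 -0.1 -0.57 85",
)

```text
clock: 1.35
ee_pos: [0.4021, 0.0478, 0.1445]
tcp_rot: [[0.241, 0.942, 0.235], [0.666, -0.336, 0.665], [0.706, -0.004, -0.709]]
force: [-0.4, -0.6, -0.5]
grip_width: 0.0853
grasp_force: 0.0
```

Run:
```python
from h import *
s=show();R=tilt(-19.8,45);T=np.array([.4264,.1133,.0148]);row(T-.1*R[:,2],R);row(T,R)
p,d=bot.capture("wrist");cv2.imwrite("pics/w1.png",p[:,:,::-1])
```

```text
1.35 [0.4021 0.0478 0.1445] F [-0.4 -0.6 -0.5] w 0.0853 gf 0.0 j [-0.7   0.01  2.18  0.74  1.35 -0.68]
row [-0.044  0.022 -0.009 -1.408  0.032  1.372]
row [-0.044  0.022 -0.009 -1.4    0.047  4.705]
```

View pics/w1.png

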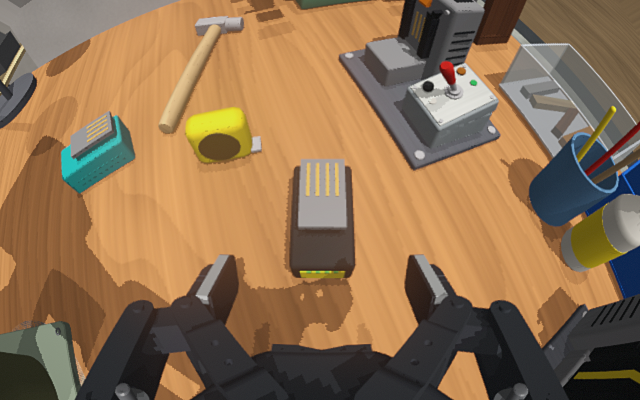

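The wrist view shows the pack's yellow tail at (322,272), centred between the fingers and aligned with them. I'm descending to grip.

Request:
arm_command(
  rows="0 0 0 -1.4 0 1.37 85;0 0 0 -1.4 0 2.5 85;0 0 0 -1.4 0 3.6 85;0 0 0 -1.4 0 4.7 85;0 0 0 -1.4 0 4.7 85",
)

```text
clock: 2.02
ee_pos: [0.4246, 0.1171, 0.0156]
tcp_rot: [[0.233, 0.945, 0.229], [0.67, -0.327, 0.667], [0.705, -0.002, -0.709]]
force: [-0.6, -0.5, -0.1]
grip_width: 0.0849
grasp_force: 0.0
```

Request:
arm_command(
  rows="0 0 0 0 0 0 50;0 0 0 0 0 0 50;0 0 0 0 0 0 50;0 0 0 0 0 0 50;0 0 0 0 0 0 50",
  force=70,
)

```text
clock: 2.65
ee_pos: [0.427, 0.1137, 0.0172]
tcp_rot: [[0.235, 0.943, 0.237], [0.668, -0.334, 0.665], [0.706, 0.002, -0.708]]
force: [-1.0, -1.1, 7.0]
grip_width: 0.0573
grasp_force: 75.7
```

Run:
```python
from h import *
s=show();R=tilt(-19.8,-45);T=s['ee_pos']
row(T+Z*.09,s['tcp_rot'])
g=T-.0187*s['tcp_rot'][:,2];print("g",g);row(g+[0,0,.09]+.0187*R[:,2],R)
```

```text
2.65 [0.427  0.1137 0.0172] F [-1.  -1.1  7. ] w 0.0573 gf 75.7 j [-0.51  0.35  2.2   0.96  1.02 -0.88]
row [ 0.     0.     0.     2.118  0.005 -2.125]
g [0.42259442 0.10122738 0.03046824]
row [ 1.8000e-02 -1.4984e+01  5.5000e-02  1.4940e+00  2.0000e-03 -2.7470e+00]
```

Request:
arm_command(
  rows="0 0 0 1.1 0 -1.1 50;0 0 0 2.1 0 -2.1 50;0 -2 0 2.0 0 -2.3 50;0 -3.5 0 1.9 0 -2.4 50;0 -5 0 1.9 0 -2.5 50",
)

```text
clock: 3.28
ee_pos: [0.4213, 0.1012, 0.1095]
tcp_rot: [[0.324, 0.942, 0.085], [0.912, -0.335, 0.235], [0.25, 0.001, -0.968]]
force: [-1.2, -0.5, -6.4]
grip_width: 0.0573
grasp_force: 77.4
```

Run:
```python
from h import *
s=show();R=tilt(-19.8,-45)
row(np.array([.4226,.1012,.1205])+.0187*R[:,2],R)
```

```text
3.27 [0.4213 0.1012 0.1095] F [-1.2 -0.5 -6.4] w 0.0573 gf 77.4 j [-0.15 -0.02  2.09  0.29  1.04  0.05]
row [ 0.02  -9.909  0.032 -0.432  0.04  -0.034]
```

Request:
arm_command(
  rows="0 -1.7 0 0 0 0 50;0 -3.4 0 0 0 0 50;0 -5.1 0 -0.2 0 0 50;0 -6.8 0 -0.3 0 0 50;0 -8.4 0 -0.4 0 0 50",
)

```text
clock: 3.9
ee_pos: [0.4182, 0.0918, 0.1059]
tcp_rot: [[0.271, 0.943, -0.195], [0.765, -0.334, -0.551], [-0.585, 0.0, -0.811]]
force: [-0.1, -0.2, -5.7]
grip_width: 0.0571
grasp_force: 77.5
```

Run:
```python
from h import *
s=show();R=tilt(-19.8,-45)
row(np.array([.4226,.1012,.1205])+.0187*R[:,2],R)
```

```text
3.9 [0.4182 0.0918 0.1059] F [-0.1 -0.2 -5.7] w 0.0571 gf 77.5 j [ 0.35  0.38  1.75 -0.47  1.46  0.85]
row [ 0.035 -1.539  0.034 -0.103  0.032  0.018]
```

Request:
arm_command(
  rows="0 -1.54 0 -0.1 0 0 50;0 -1.54 0 -0.1 0 0 50;0 -1.54 0 -0.1 0 0 50;0 -1.54 0 -0.1 0 0 50",
)

```text
clock: 4.4
ee_pos: [0.4176, 0.0886, 0.1089]
tcp_rot: [[0.239, 0.942, -0.235], [0.67, -0.335, -0.662], [-0.703, 0.001, -0.711]]
force: [0.7, 0.2, -4.7]
grip_width: 0.0572
grasp_force: 77.6
```

Run:
```python
from h import *
s=show();R=s['tcp_rot'];print(np.round(R,3))
row(s['ee_pos']+[0,0,-.044],tilt(-19.8,-45));print("down10mm",R.T@[0,0,-.01]/.03)
p,d=bot.capture("scene");cv2.imwrite("pics/s2.png",p[:,:,::-1])
W=cloud("scene",d);M=(d>0)&(np.hypot(W[...,0]-.425,W[...,1]-.105)<.1)&(W[...,2]>.02);
hsv=cv2.cvtColor(p,cv2.COLOR_RGB2HSV)
v,u=np.nonzero(M&(W[...,2]<.12));print(u.min(),u.max(),v.min(),v.max());cv2.imwrite("pics/s2c.png",cv2.resize(p[150:270,270:430,::-1],(800,600),interpolation=2))
```

```text
4.4 [0.4176 0.0886 0.1089] F [ 0.7  0.2 -4.7] w 0.0572 gf 77.6 j [ 0.39  0.47  1.69 -0.55  1.57  0.91]
[[ 0.239  0.942 -0.235]
 [ 0.67  -0.335 -0.662]
 [-0.703  0.001 -0.711]]
row [ 3.200e-02 -5.800e-02  1.900e-02  1.031e+00 -1.000e-03  1.043e+00]
down10mm [ 0.23426109 -0.00033682  0.23713443]
319 343 200 220
```

View pics/s2c.png

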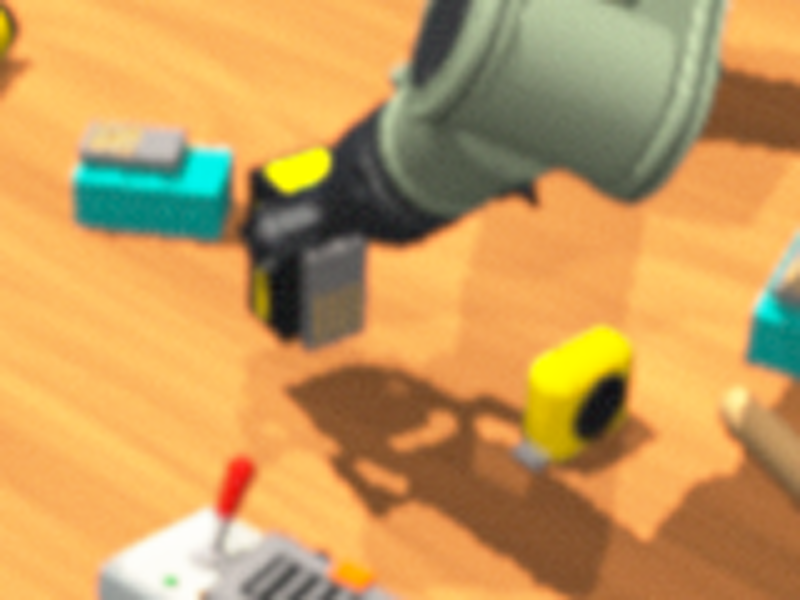

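The scene crop shows the pack hanging nose down and upright in the gripper, about 50 mm off the bench. I'm lowering it.

Request:
arm_command(
  rows="0 0 0 0.4 0 0.4 50;0 0 0 0.8 0 0.8 50;0 0 0 1.12 0 1.13 50;0 0 0 1.12 0 1.13 50;0 0 0 1.12 0 1.13 50",
)

```text
clock: 5.08
ee_pos: [0.4174, 0.0892, 0.0602]
tcp_rot: [[0.236, 0.943, -0.236], [0.669, -0.334, -0.665], [-0.705, -0.001, -0.709]]
force: [0.6, 0.1, -5.2]
grip_width: 0.057
grasp_force: 77.7
```

Request:
arm_command(
  rows="0 0 0 0.05 0 0.05 50;0 0 0 0.05 0 0.05 50;0 0 0 0.05 0 0.05 50",
)

```text
clock: 5.45
ee_pos: [0.4174, 0.0892, 0.0584]
tcp_rot: [[0.237, 0.943, -0.235], [0.669, -0.334, -0.664], [-0.705, -0.0, -0.71]]
force: [0.6, -0.7, -5.6]
grip_width: 0.0568
grasp_force: 77.7
```

Request:
arm_command(
  rows="0 0 0 0.04 0 0.04 50;0 0 0 0.04 0 0.04 50;0 0 0 0.04 0 0.04 50",
)

```text
clock: 5.82
ee_pos: [0.4172, 0.0892, 0.0564]
tcp_rot: [[0.236, 0.943, -0.236], [0.669, -0.334, -0.664], [-0.705, -0.001, -0.709]]
force: [0.6, 0.6, -4.9]
grip_width: 0.0571
grasp_force: 77.7
```

Request:
arm_command(
  rows="0 0 0 0.04 0 0.04 50;0 0 0 0.04 0 0.04 50;0 0 0 0.04 0 0.04 50",
)

```text
clock: 6.2
ee_pos: [0.4172, 0.0892, 0.0547]
tcp_rot: [[0.236, 0.943, -0.236], [0.669, -0.334, -0.664], [-0.705, -0.001, -0.709]]
force: [-0.1, 0.5, -4.8]
grip_width: 0.0571
grasp_force: 77.7
```

Request:
arm_command(
  rows="0 0 0 0.04 0 0.04 50;0 0 0 0.04 0 0.04 50;0 0 0 0.04 0 0.04 50",
)

```text
clock: 6.58
ee_pos: [0.4174, 0.0893, 0.0535]
tcp_rot: [[0.237, 0.943, -0.235], [0.669, -0.334, -0.665], [-0.705, -0.0, -0.709]]
force: [-1.1, 2.5, -1.3]
grip_width: 0.0572
grasp_force: 77.9
```

Request:
arm_command(
  rows="0 0 0 0.02 0 0.02 57;0 0 0 0.02 0 0.02 60;0 0 0 0.02 0 0.02 64;0 0 0 0.02 0 0.02 72;0 0 0 0.02 0 0.02 80",
  force=20,
)

```text
clock: 7.2
ee_pos: [0.4172, 0.089, 0.0521]
tcp_rot: [[0.236, 0.943, -0.236], [0.669, -0.334, -0.664], [-0.705, -0.001, -0.709]]
force: [-0.3, -0.0, 0.3]
grip_width: 0.0799
grasp_force: 0.0
```

Request:
arm_command(
  rows="0 0 0 0 0 0 84;0 0 0 0 0 0 84",
)

```text
clock: 7.45
ee_pos: [0.4173, 0.0892, 0.0522]
tcp_rot: [[0.236, 0.943, -0.236], [0.669, -0.334, -0.664], [-0.705, -0.001, -0.709]]
force: [0.3, -0.1, 0.2]
grip_width: 0.0838
grasp_force: 0.0
```

Run:
```python
from h import *
s=show()
p,d=bot.capture("wrist");cv2.imwrite("pics/w3.png",p[:,:,::-1])
p,d=bot.capture("top");W=cloud("top",d);N=(d>0)&(np.hypot(W[...,0]-.427,W[...,1]-.12)<.09)
hsv=cv2.cvtColor(p,cv2.COLOR_RGB2HSV);y=N&(hsv[...,0]>22)&(hsv[...,0]<35)&(hsv[...,1]>150)&(hsv[...,2]>120)&(W[...,2]>.09)&(W[...,2]<.115)
rect(W[y],"tail")
```

```text
7.45 [0.4173 0.0892 0.0522] F [ 0.3 -0.1  0.2] w 0.0838 gf 0.0 j [ 0.4   0.57  1.7  -0.55  1.48  0.96]
tail 58 z 0.1047 [418.2  93.1] [22.2 37.8] 66.87
```

View pics/w3.png

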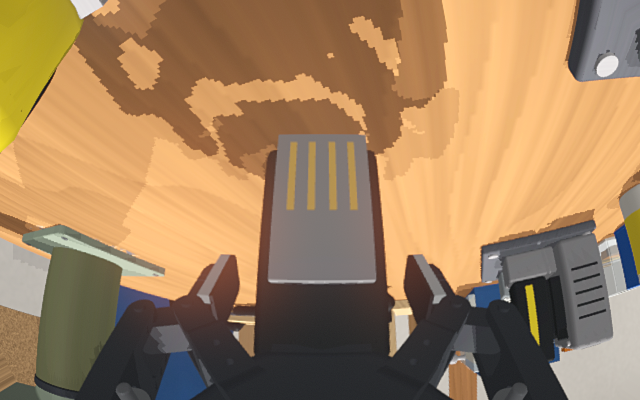

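The wrist view shows the pack standing free between the open fingers, with its flange at (322,210). The tail top measures z 0.105, so it is upright. I'm backing out along the fingers and will regrasp from above.

Request:
arm_command(
  rows="0 0 0 0 0 -1 84;0 0 0 0 0 -2.2 84;0 0 0 0 0 -3.5 84;0 0 0 -0.8 0 -5 84;0 1.5 0 -1.5 0 -5.5 84",
)

```text
clock: 8.18
ee_pos: [0.4466, 0.171, 0.2009]
tcp_rot: [[0.268, 0.944, -0.193], [0.767, -0.33, -0.549], [-0.582, -0.001, -0.813]]
force: [0.0, -1.0, -0.3]
grip_width: 0.0836
grasp_force: 0.0
```

Run:
```python
from h import *
s=show();row([.419,.0938,.19],tilt(-19.5,0))
```

```text
8.18 [0.4466 0.171  0.2009] F [ 0.  -1.  -0.3] w 0.0836 gf 0.0 j [ 0.46  0.37  1.53 -0.42  1.7   0.83]
row [ 4.000e-03  5.936e+00  3.700e-02 -2.012e+00 -1.800e-02  1.887e+00]
```

Request:
arm_command(
  rows="0 1.5 0 -0.5 0 0.2 84;0 3 0 -1 0 0.6 84;0 4.5 0 -1.5 0 1.3 84;0 5.93 0.03 -2.01 0 1.88 84;0 5.93 0.03 -2.01 0 1.88 84",
)

```text
clock: 8.8
ee_pos: [0.4163, 0.0883, 0.1901]
tcp_rot: [[0.343, 0.939, -0.002], [0.939, -0.343, -0.004], [-0.005, -0.001, -1.0]]
force: [0.4, 0.5, 0.2]
grip_width: 0.0838
grasp_force: 0.0
```

Run:
```python
from h import *
s=show()
p,d=bot.capture("wrist");cv2.imwrite("pics/w4.png",p[:,:,::-1])
# yellow tail cap -> plane z=.105
m=bot.camera_model("wrist");K=m["intrinsics"];T=m["tool_from_camera"];R=np.array(s['tcp_rot'])
hsv=cv2.cvtColor(p,cv2.COLOR_RGB2HSV);y=(hsv[...,0]>22)&(hsv[...,0]<35)&(hsv[...,1]>150)&(hsv[...,2]>100);y[:,:200]=0;y[:,450:]=0
n,l,st,c=cv2.connectedComponentsWithStats(y.astype(np.uint8));print(st[1:][st[1:,4]>80],c[1:][st[1:,4]>80])
def ray(u,v):
    x,yy=(u-K[0,2]),(v-K[1,2]);r=np.hypot(x,yy);th=r/K[0,0]
    c=np.array([x/r*np.sin(th),-yy/r*np.sin(th),-np.cos(th)]);return R@T[:3,:3]@c
o=np.array(s['ee_pos'])+R@T[:3,3]
i=1+np.argmax(st[1:,4]);v,u=np.nonzero(l==i);P=np.array([o+ray(a,b)*(.105-o[2])/ray(a,b)[2] for a,b in zip(u,v)]);rect(P,"tail")
row([.419,.0938,.065],tilt(-19.5,0))
```

```text
8.8 [0.4163 0.0883 0.1901] F [0.4 0.5 0.2] w 0.0838 gf 0.0 j [ 0.01 -0.08  1.93 -0.    1.29  0.36]
[[ 200   32   40   38 1231]
 [ 295  179   55   34 1613]] [[217.6320065   50.97156783]
 [321.67699938 196.35027898]]
tail 1613 z 0.1050 [418.6  93.6] [27.  41.3] 70.08
row [ 3.000e-03  4.500e-02 -7.000e-02  1.640e-01  3.000e-03  4.184e+00]
```

View pics/w4.png

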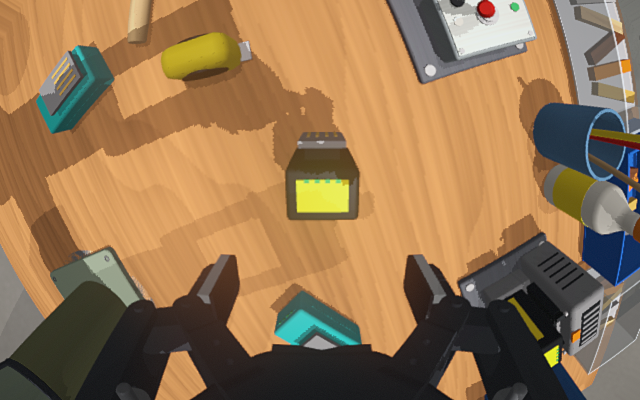

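The wrist view puts the yellow tail top at (418.6, 93.6) mm with yaw 70.1°, which agrees with the earlier estimate. I'm descending to grip it.

Request:
arm_command(
  rows="0 0.04 0 0.15 0 1.2 84;0 0.04 0 0.15 0 2.2 84;0 0.04 0 0.15 0 3.2 84;0 0.04 0 0.15 0 4.18 84;0 0.04 0 0.15 0 4.18 84",
)

```text
clock: 9.48
ee_pos: [0.4175, 0.0965, 0.063]
tcp_rot: [[0.334, 0.943, -0.006], [0.943, -0.334, -0.001], [-0.003, -0.005, -1.0]]
force: [-0.1, 0.5, -0.5]
grip_width: 0.0839
grasp_force: 0.0
```

Request:
arm_command(
  rows="0 0 0 0 0 0 50;0 0 0 0 0 0 50;0 0 0 0 0 0 50;0 0 0 0 0 0 50;0 0 0 0 0 0 50",
  force=70,
)

```text
clock: 10.1
ee_pos: [0.4208, 0.0958, 0.0667]
tcp_rot: [[0.337, 0.942, 0.003], [0.942, -0.337, 0.001], [0.002, 0.003, -1.0]]
force: [-0.9, 2.8, 6.0]
grip_width: 0.0571
grasp_force: 75.7
```

Run:
```python
from h import *
s=show();print(np.round(s['tcp_rot'],4).tolist())
# pre-dock: pack 160 above home; charger est
c,sn=np.cos(np.radians(2.8)),np.sin(np.radians(2.8));o=np.array([.6174,.2548,0])
def ch(x,y,z): return o+[c*x-sn*y,sn*x+c*y,z]
pz=s['ee_pos'][2]-.0525  # tcp z minus pack origin z
print("home tcp",ch(-.0195,.05,.0975+pz))
T=ch(-.0195-.03,.05,.0975+.13+pz);row(T,tilt(-87.2,0))
```

```text
10.1 [0.4208 0.0958 0.0667] F [-0.9  2.8  6. ] w 0.0571 gf 75.7 j [0.02 0.12 2.03 0.   0.99 0.36]
[[0.3367, 0.9416, 0.0034], [0.9416, -0.3367, 0.0011], [0.0022, 0.0029, -1.0]]
home tcp [0.59548079 0.30378774 0.11167105]
row [ 0.012 -0.035 11.254  8.119  2.239 -5.809]
```

Request:
arm_command(
  rows="0 0 0 0 0 -1 50;0 0 0 0 0 -2.5 50;0 0 1.5 1.5 0.5 -4 50;0 0 3 3 1 -5 50;0 0 4.7 4.7 1.5 -5.8 50",
)

```text
clock: 10.72
ee_pos: [0.5101, 0.2134, 0.2403]
tcp_rot: [[0.746, 0.666, 0.002], [0.666, -0.746, -0.001], [0.001, 0.002, -1.0]]
force: [1.5, -1.0, -4.6]
grip_width: 0.0574
grasp_force: 77.8
```

Run:
```python
from h import *
s=show();row([.5656,.3022,.2417],tilt(-87.2,0))
```

```text
10.72 [0.5101 0.2134 0.2403] F [ 1.5 -1.  -4.6] w 0.0574 gf 77.8 j [ 0.24  0.15  1.59 -0.    1.4   1.08]
row [ 0.013 -0.012  6.491  3.352 -0.976 -0.046]
```

Request:
arm_command(
  rows="0 0 1.7 0.9 -0.3 0 50;0 0 3.4 1.8 -0.5 0 50;0 0 5 2.6 -0.8 0 50;0 0 6.49 3.35 -0.98 -0.05 50;0 0 6.49 3.35 -0.98 -0.05 50",
)

```text
clock: 11.35
ee_pos: [0.5639, 0.3027, 0.2389]
tcp_rot: [[0.998, 0.057, -0.002], [0.057, -0.998, -0.001], [-0.002, 0.001, -1.0]]
force: [-0.4, -0.6, -5.6]
grip_width: 0.0569
grasp_force: 77.8
```

Run:
```python
from h import *
s=show();print(np.round(s['tcp_rot'],3).tolist())
p,d=bot.capture("wrist");cv2.imwrite("pics/w5.png",p[:,:,::-1]);np.savez("pics/w5.npz",p=p,d=d,pos=s['ee_pos'],R=s['tcp_rot'])
```

```text
11.35 [0.5639 0.3027 0.2389] F [-0.4 -0.6 -5.6] w 0.0569 gf 77.8 j [ 0.36  0.34  1.36 -0.    1.45  1.87]
[[0.998, 0.057, -0.002], [0.057, -0.998, -0.001], [-0.002, 0.001, -1.0]]
```

View pics/w5.png

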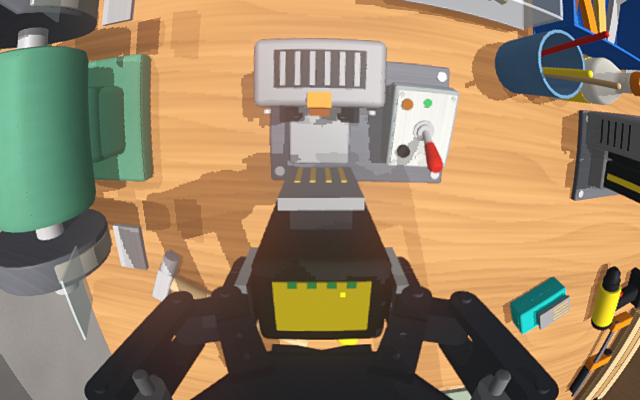

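The wrist view shows the housing top spanning columns 254–386 with the orange catch at (319,100). The flange's upper edge runs from (276,209) to (366,211). I'm measuring both by wrist depth, so the fit is relative to the tool.

```bash
cat >> h.py <<'E'
def wcloud(d,pos,R):
    m=bot.camera_model("wrist");K=m["intrinsics"];T=m["tool_from_camera"];v,u=np.mgrid[:400,:640]
    x,y=u-K[0,2],v-K[1,2];r=np.hypot(x,y)+1e-9;th=r/K[0,0];t=np.tan(th)
    c=np.stack([x/r*t*d,-y/r*t*d,-d],-1)
    return c@(R@T[:3,:3]).T+pos+R@T[:3,3]
def chk(f):
    p,d,pos,R=f["p"],f["d"],f["pos"],f["R"];W=wcloud(d,pos,R);hsv=cv2.cvtColor(p,cv2.COLOR_RGB2HSV);z=W[...,2]
    v,u=np.mgrid[:400,:640]
    ho=(d>0)&(abs(z-.142)<.006)&(u>235)&(u<405)&(v<125)
    k=np.ones((3,3),np.uint8);n,l,st,c=cv2.connectedComponentsWithStats(cv2.morphologyEx(ho.astype(np.uint8),cv2.MORPH_OPEN,k))
    i=1+np.argmax(st[1:,4]);r=rect(W[l==i],"house");print(st[i])
    o=(hsv[...,0]>8)&(hsv[...,0]<22)&(hsv[...,1]>190)&(u>290)&(u<345)&(v<125);print("catch",np.median(W[o],0),o.sum())
    base=(d>0)&(z<.02)&(z>.006);
    # flange top edge points: grey, z near pos-based height
    L=(W-pos)@R
    fl=(d>0)&(hsv[...,1]<50)&(v>195)&(v<220)&(u>260)&(u<385)&(L[...,2]>-.03)&(L[...,2]<.03)&(L[...,0]>.02)&(L[...,0]<.05)
    q=L[fl];print("flange L",len(q),q.min(0),q.max(0),np.median(q,0));
    e=cv2.minAreaRect((q[:,:2]*1000).astype(np.float32)) if len(q)>5 else 0;print(e)
    bd=(d>0)&(abs(L[...,2]-(pos[2]*0-.0382-.0))<.008)&(v>270)&(v<345)&(u>250)&(u<390)&(abs(L[...,0])<.04);q=L[bd]
    print("tail",len(q),cv2.minAreaRect((q[:,:2]*1000).astype(np.float32)),np.median(q[:,2])) if len(q)>5 else 0
E
python3 - <<'E'
from h import *
chk(np.load("pics/w5.npz"))
E
```

```text
house 8895 z 0.1423 [664.8 308.7] [ 55.1 103.5] 2.55
[ 254   38  133   71 8895]
catch [nan nan nan] 0
flange L 1796 [ 0.0237107  -0.02000951 -0.00754136] [ 0.0356089   0.02059495 -0.00093952] [ 0.03094107  0.00052245 -0.00539985]
((29.635427474975586, 0.29219627380371094), (11.861367225646973, 40.60558319091797), 0.15694426000118256)
tail 9162 ((-3.8168563842773438, 0.028062820434570312), (40.27724838256836, 59.48150634765625), 0.48268333077430725) -0.038620851511776445
  return _methods._mean(a, axis=axis, dtype=dtype,
  ret = um.true_divide(
```

Run:
```python
from h import *
s=show();row([.6004,.3061,.2190],tilt(-87.4,0))
```

```text
11.4 [0.5633 0.3018 0.2389] F [ 1.  -0.9 -5.5] w 0.0574 gf 77.8 j [ 0.36  0.34  1.36 -0.    1.45  1.87]
row [ 0.017  0.024  0.117  1.244 -0.073  0.66 ]
```

Request:
arm_command(
  rows="0 0 0.12 0.6 -0.07 0.3 50;0 0 0.12 1.22 -0.07 0.66 50;0 0 0.12 1.22 -0.07 0.66 50;0 0 0.12 1.22 -0.07 0.66 50",
)

```text
clock: 11.9
ee_pos: [0.5996, 0.3055, 0.2204]
tcp_rot: [[0.999, 0.043, -0.001], [0.043, -0.999, -0.001], [-0.001, 0.001, -1.0]]
force: [-0.1, 0.1, -4.3]
grip_width: 0.0575
grasp_force: 77.7
```

```bash
python3 - 2>/dev/null <<'E'
from h import *
for i in range(3):
    s=show();print(np.round(s['tcp_rot'],4)[0].tolist())
    p,d=bot.capture("wrist");f=dict(p=p,d=d,pos=s['ee_pos'],R=np.array(s['tcp_rot']));chk(f)
cv2.imwrite("pics/w6.png",p[:,:,::-1])
E
```

```text
11.9 [0.5996 0.3055 0.2204] F [-0.1  0.1 -4.3] w 0.0575 gf 77.7 j [ 0.34  0.42  1.29 -0.    1.44  1.87]
[0.9991, 0.0432, -0.0015]
house 5941 z 0.1424 [676.9 309.5] [ 30.8 103.9] 2.59
[ 249   82  142   43 5941]
catch [nan nan nan] 0
flange L 1814 [ 0.02382613 -0.02006532 -0.0079847 ] [ 0.03586872  0.02059617 -0.00140421] [ 0.03090096  0.00052638 -0.00541389]
((29.82337760925293, 0.23404502868652344), (11.966279029846191, 40.706275939941406), 0.6206760406494141)
tail 9162 ((-3.933696746826172, 0.0304718017578125), (40.74287033081055, 59.3054313659668), 0.07408196479082108) -0.03861346473799104
11.95 [0.5998 0.3058 0.221 ] F [-0.5  0.2 -5.4] w 0.0573 gf 77.7 j [ 0.34  0.42  1.29 -0.    1.44  1.87]
[0.9991, 0.0434, -0.0004]
house 5849 z 0.1424 [677.1 309.6] [ 30.7 104. ] 2.57
[ 249   82  142   43 5849]
catch [nan nan nan] 0
flange L 1816 [ 0.02386719 -0.02002055 -0.00764739] [ 0.03580316  0.02065643 -0.00135534] [ 3.09239929e-02  6.35440389e-05 -5.40204065e-03]
((29.797409057617188, 0.32565879821777344), (40.655853271484375, 11.92590045928955), 89.79991912841797)
tail 9163 ((-4.077674865722656, 0.2797889709472656), (58.97397232055664, 40.34970474243164), 89.50668334960938) -0.03860199490601606
12.0 [0.6    0.306  0.2214] F [-0.1 -0.4 -4.9] w 0.0573 gf 77.7 j [ 0.34  0.42  1.29 -0.    1.43  1.87]
[0.9991, 0.0435, 0.0003]
house 5777 z 0.1424 [676.9 309.7] [ 30.2 103.6] 2.63
[ 250   83  141   42 5777]
catch [nan nan nan] 0
flange L 1816 [ 0.02379154 -0.02001508 -0.00762058] [ 0.03561941  0.02062954 -0.00143128] [ 0.03089408  0.0002949  -0.00539835]
((29.664926528930664, 0.27675437927246094), (11.8211030960083, 40.644283294677734), 0.328495591878891)
tail 9162 ((-3.9375534057617188, 0.12272453308105469), (59.42186737060547, 40.97806167602539), 89.8207015991211) -0.038612397379915515
```

View pics/w6.png

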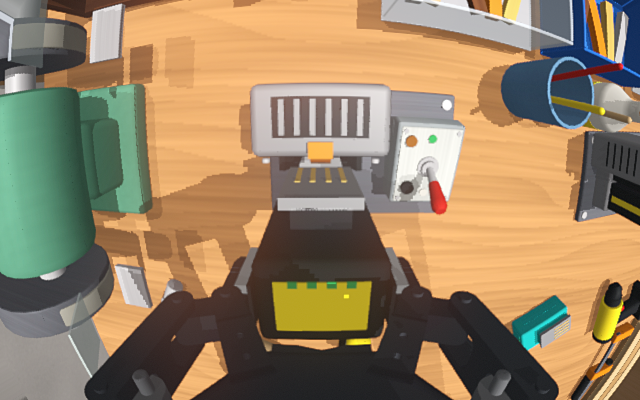

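The flange at columns 276–364 is centred on the catch at column 320, and the numbers agree to within 0.5 mm. I'm descending into the flares.

Request:
arm_command(
  rows="0 0 0 0.02 -0.01 0.3 50;0 0 0 0.02 -0.01 0.6 50;0 0 0 0.02 -0.01 0.9 50;0 0 0 0.02 -0.01 1.1 50;0 0 0 0.02 -0.01 1.3 50",
  force=70,
)

```text
clock: 12.68
ee_pos: [0.6006, 0.3067, 0.1814]
tcp_rot: [[0.999, 0.043, -0.001], [0.043, -0.999, -0.0], [-0.001, 0.0, -1.0]]
force: [-2.4, -0.3, -3.4]
grip_width: 0.0568
grasp_force: 77.8
```

Run:
```python
from h import *
s=show();print(np.round(s['ft_torque'],2),np.round(s['tcp_rot'],4).tolist());row([.6004,.3063,.1115],tilt(-87.4,0))
```

```text
12.68 [0.6006 0.3067 0.1814] F [-2.4 -0.3 -3.4] w 0.0568 gf 77.8 j [0.34 0.45 1.32 0.   1.37 1.87]
[-0.02  0.53  0.  ] [[0.9991, 0.0433, -0.001], [0.0433, -0.9991, -0.0001], [-0.001, 0.0, -1.0]]
row [ 0.     0.01  -0.019 -0.004  0.012  2.332]
```

Request:
arm_command(
  rows="0 0 0 0 0 0.25 50;0 0 0 0 0 0.5 50;0 0 0 0 0 0.75 50;0 0 0 0 0 1 50;0 0 0 0 0 1 50",
)

```text
clock: 13.3
ee_pos: [0.6002, 0.3063, 0.1503]
tcp_rot: [[0.999, 0.043, -0.002], [0.043, -0.999, -0.001], [-0.002, 0.001, -1.0]]
force: [-3.1, 0.1, -6.5]
grip_width: 0.0573
grasp_force: 77.9
```

Request:
arm_command(
  rows="0 0 0 0 0 0.25 50;0 0 0 0 0 0.5 50;0 0 0 0 0 0.75 50;0 0 0 0 0 1 50;0 0 0 0 0 1 50",
)

```text
clock: 13.92
ee_pos: [0.6002, 0.3063, 0.1203]
tcp_rot: [[0.999, 0.043, -0.002], [0.043, -0.999, -0.001], [-0.002, 0.001, -1.0]]
force: [-3.0, 0.4, -5.9]
grip_width: 0.0572
grasp_force: 77.9
```

Smooth so far, with 9 mm left.

Request:
arm_command(
  rows="0 0 0 0 0 0.1 50;0 0 0 0 0 0.2 50;0 0 0 0 0 0.27 50;0 0 0 0 0 0.3 50;0 0 0 0 0 0.3 50",
)

```text
clock: 14.55
ee_pos: [0.6018, 0.3065, 0.113]
tcp_rot: [[0.999, 0.043, 0.002], [0.043, -0.999, 0.0], [0.002, -0.0, -1.0]]
force: [0.3, 0.3, -4.8]
grip_width: 0.0569
grasp_force: 77.9
```

Request:
arm_command(
  rows="0 0 0 0 0 0.03 50;0 0 0 0 0 0.03 50;0 0 0 0 0 0.03 50",
)

```text
clock: 14.92
ee_pos: [0.6012, 0.3065, 0.112]
tcp_rot: [[0.999, 0.043, 0.001], [0.043, -0.999, -0.0], [0.001, 0.0, -1.0]]
force: [0.6, 0.5, -5.1]
grip_width: 0.0575
grasp_force: 77.9
```

The x force fell to zero, so the catch has sprung out. I'm pressing the pack the rest of the way onto the foot.

Request:
arm_command(
  rows="0 0 0 0 0 0.05 50;0 0 0 0 0 0.05 50;0 0 0 0 0 0.05 50",
)

```text
clock: 15.3
ee_pos: [0.6014, 0.3066, 0.1119]
tcp_rot: [[0.999, 0.043, 0.001], [0.043, -0.999, 0.0], [0.001, 0.0, -1.0]]
force: [-3.7, -0.5, 5.6]
grip_width: 0.0568
grasp_force: 79.1
```

Run:
```python
from h import *
s=show();p,d=bot.capture("wrist");f=dict(p=p,d=d,pos=s['ee_pos'],R=np.array(s['tcp_rot']))
W=wcloud(d,f['pos'],f['R']);cv2.imwrite("pics/w7.png",p[:,:,::-1])
r=(W[...,2]>.06);hsv=cv2.cvtColor(p,cv2.COLOR_RGB2HSV);v,u=np.mgrid[:400,:640]
red=r&((hsv[...,0]<6)|(hsv[...,0]>174))&(hsv[...,1]>150)&(hsv[...,2]>80)&(u>380)&(u<520)&(v>50)&(v<330)&(W[...,1]<.26)
q=W[red];print(len(q),q.min(0),q.max(0),np.median(q,0));
o=(hsv[...,0]>8)&(hsv[...,0]<24)&(hsv[...,1]>170)&(u>280)&(u<360)&(W[...,2]>.1)&(W[...,2]<.15)&(W[...,0]>.6);print("orange",o.sum(),W[o].min(0),W[o].max(0)) if o.sum() else 0
```

```text
15.3 [0.6014 0.3066 0.1119] F [-3.7 -0.5  5.6] w 0.0568 gf 79.1 j [ 0.34  0.52  1.38 -0.    1.24  1.87]
938 [0.5854997  0.19049293 0.08665893] [0.61161087 0.20445661 0.11617121] [0.59992347 0.19966384 0.10511811]
orange 1443 [0.63662524 0.2989134  0.14317265] [0.64992378 0.31711812 0.14758853]
```

Request:
arm_command(
  rows="0 0 0 0 0 0.03 50;0 0 0 0 0 0.03 50;0 0 0 0 0 0.03 62;0 0 0 0 0 0 72;0 0 0 0 0 0 72",
)

```text
clock: 15.98
ee_pos: [0.6015, 0.3067, 0.1103]
tcp_rot: [[0.999, 0.043, 0.001], [0.043, -0.999, 0.0], [0.001, -0.0, -1.0]]
force: [0.8, -0.3, 0.5]
grip_width: 0.0721
grasp_force: 0.0
```

Request:
arm_command(
  rows="0 0 0 0 0 0 72;0 0 0 0 0 -1 72;0 0 0 0 0 -2.5 72;0 0 0 0 0 -4 72;0 0 0 -1 0 -4.5 72",
)

```text
clock: 16.6
ee_pos: [0.5742, 0.3057, 0.2499]
tcp_rot: [[0.999, 0.042, 0.009], [0.042, -0.999, 0.003], [0.009, -0.002, -1.0]]
force: [0.1, -0.5, -0.3]
grip_width: 0.0718
grasp_force: 0.0
```

```bash
python3 - 2>/dev/null <<'E'
from h import *
s=show();p,d=bot.capture("wrist");pos=s['ee_pos'];R=np.array(s['tcp_rot'])
W=wcloud(d,pos,R);cv2.imwrite("pics/w8.png",p[:,:,::-1])
hsv=cv2.cvtColor(p,cv2.COLOR_RGB2HSV);v,u=np.mgrid[:400,:640]
red=(W[...,2]>.06)&((hsv[...,0]<6)|(hsv[...,0]>174))&(hsv[...,1]>150)&(hsv[...,2]>80)&(W[...,1]<.26)&(W[...,1]>.14)&(W[...,0]>.5)&(W[...,0]<.7)
q=W[red];print("red",len(q),q.min(0),q.max(0),np.median(q,0))
t=(abs(W[...,2]-.15)<.006)&(abs(W[...,0]-.6)<.06)&(abs(W[...,1]-.306)<.04)&(hsv[...,0]>22)&(hsv[...,0]<35)&(hsv[...,1]>140)
rect(W[t],"tail")
E
```

```text
16.6 [0.5742 0.3057 0.2499] F [ 0.1 -0.5 -0.3] w 0.0718 gf 0.0 j [ 0.36  0.35  1.33 -0.    1.46  1.89]
red 321 [0.58596382 0.19065535 0.08939353] [0.61084523 0.20411049 0.11610102] [0.59835834 0.1985566  0.10890568]
tail 1541 z 0.1507 [598.3 307. ] [27.8 40. ] 3.11
```

View pics/w8.png

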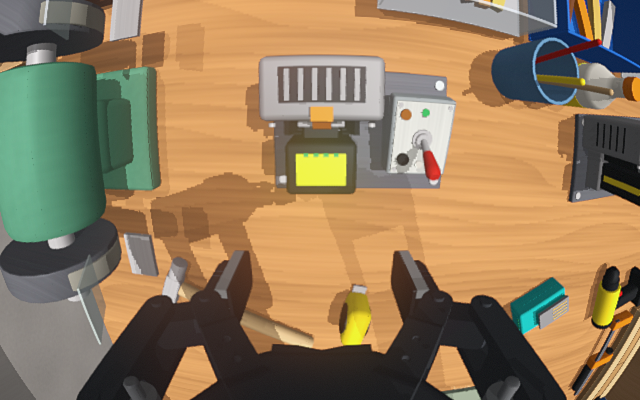

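The wrist view shows the pack seated at (321,165) under the catch. Its tail top is at z 0.1507 against the expected 0.150. The red bat is at (428,155), leaning to the front. I'm moving the closed fingers in front of it.

Run:
```python
from h import *
s=show();R=tilt(-87.4,0);row([.562,.197,.2],R);row([.560,.197,.094],R)
```

```text
16.65 [0.5698 0.3064 0.2507] F [-2.3 -0.6  0.2] w 0.0721 gf 0.0 j [0.36 0.34 1.33 0.   1.46 1.89]
row [-0.023 -0.043 -0.012 -0.427  3.634  1.681]
row [-0.023 -0.043 -0.012 -0.51   3.64   5.214]
```

Request:
arm_command(
  rows="0 0 0 -0.4 1.8 0.3 0;0 0 0 -0.45 3.64 0.5 0;0 0 0 -0.45 3.64 1.5 0;0 0 0 -0.5 3.64 2.5 0;0 0 0 -0.5 3.64 3.2 0",
  force=60,
)

```text
clock: 17.27
ee_pos: [0.56, 0.195, 0.1475]
tcp_rot: [[0.999, 0.043, -0.002], [0.043, -0.999, -0.0], [-0.002, 0.0, -1.0]]
force: [-0.7, 1.4, 0.2]
grip_width: -0.0001
grasp_force: 0.0
```

Run:
```python
from h import *
s=show();R=tilt(-87.4,0);row([.560,.197,.094],R);row([.597,.1985,.094],R)
```

```text
17.27 [0.56   0.195  0.1475] F [-0.7  1.4  0.2] w -0.0001 gf 0.0 j [ 0.19  0.32  1.58 -0.    1.24  1.72]
row [ 0.003  0.017 -0.026  0.007 -0.067  1.785]
row [ 0.003  0.017 -0.026  1.241 -0.065  1.783]
```

Request:
arm_command(
  rows="0 0 0 0 -0.05 0.9 0;0 0 0 0 -0.05 1.78 0;0 0 0 0 -0.05 1.78 0;0 0 0 0.4 -0.05 1.78 0;0 0 0 0.6 -0.05 1.78 0",
)

```text
clock: 17.9
ee_pos: [0.579, 0.1979, 0.0978]
tcp_rot: [[0.999, 0.043, -0.001], [0.043, -0.999, -0.0], [-0.001, 0.0, -1.0]]
force: [-7.3, -0.7, 5.6]
grip_width: -0.0
grasp_force: 3.3
```

Request:
arm_command(
  rows="0 0 0 0.2 0 0 0;0 0 0 0.4 0 0 0;0 0 0 0.65 0 0 0;0 0 0 0.65 0 0 0",
)

```text
clock: 18.4
ee_pos: [0.5996, 0.1986, 0.0965]
tcp_rot: [[0.999, 0.043, 0.002], [0.043, -0.999, 0.0], [0.002, -0.0, -1.0]]
force: [0.3, 0.2, 0.7]
grip_width: -0.0001
grasp_force: 0.0
```

```bash
cat > tg.py <<'E'
from h import *
s=show()
p,d=bot.capture("wrist");W=wcloud(d,s['ee_pos'],np.array(s['tcp_rot']))
hsv=cv2.cvtColor(p,cv2.COLOR_RGB2HSV)
red=(W[...,2]>.06)&((hsv[...,0]<6)|(hsv[...,0]>174))&(hsv[...,1]>150)&(hsv[...,2]>80)&(W[...,1]<.26)&(W[...,1]>.14)&(W[...,0]>.5)&(W[...,0]<.7)
q=W[red];print("red",len(q),q.min(0),q.max(0),np.median(q,0)) if len(q) else print("no red")
E
python3 tg.py
```

```text
18.4 [0.5996 0.1986 0.0965] F [0.3 0.2 0.7] w -0.0001 gf 0.0 j [ 0.18  0.46  1.51 -0.    1.17  1.71]
red 518 [0.61646088 0.1903598  0.11788665] [0.68023033 0.20243805 0.23910703] [0.62339031 0.19678596 0.1217917 ]
```

The bat snapped over and the force fell to zero. I'm retreating backwards, then up, and will check.

Request:
arm_command(
  rows="0 0 0 -0.8 0 0 0;0 0 0 -1.3 0 -0.8 0;0 0 0 -1.3 0 -2.5 0;0 0 0 -1.5 0 -4.5 0;0 0 0 -1.5 0 -5 0",
)

```text
clock: 19.08
ee_pos: [0.5557, 0.1973, 0.2519]
tcp_rot: [[0.999, 0.044, 0.01], [0.043, -0.999, 0.002], [0.01, -0.001, -1.0]]
force: [-0.0, 0.4, 0.3]
grip_width: -0.0001
grasp_force: 0.0
```

Request:
arm_command(
  rows="0 0 0 0 0 0 0;0 0 0 0 0 0 0;0 0 0 0 0 0 0",
)

```text
clock: 19.45
ee_pos: [0.552, 0.1964, 0.2433]
tcp_rot: [[0.999, 0.043, -0.005], [0.043, -0.999, -0.001], [-0.005, 0.001, -1.0]]
force: [-0.5, 0.2, 0.0]
grip_width: -0.0001
grasp_force: 0.0
```

```bash
python3 tg.py
python3 - <<'E'
from h import *
p,d=bot.capture("wrist");cv2.imwrite("pics/w9.png",p[:,:,::-1])
E
```

```text
19.45 [0.552  0.1964 0.2433] F [-0.5  0.2  0. ] w -0.0001 gf 0.0 j [ 0.19  0.22  1.5  -0.    1.43  1.72]
red 128 [0.61844161 0.19116571 0.11887599] [0.62870412 0.20150182 0.12388544] [0.62361486 0.19654752 0.12171403]
```

View pics/w9.png

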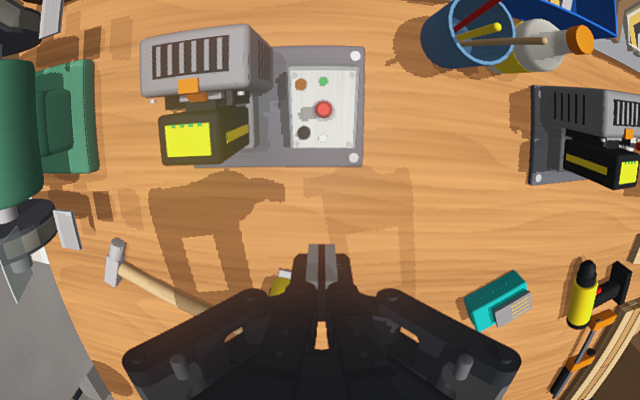

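The bat now stands upright at (323,109), on the on side. The pack is docked at (195,135) and the other things look undisturbed. I'm handing the job in.

```bash
python3 -c "
from bench import bot
print(bot.finish_job())"
```

```text
the job is handed in; nothing more can be done
None
```

The job is handed in at about 19.5 s of the 67 s allowed; no verdict came back, but my last checks showed the pack fully down in the empty charger, its toggle on and nothing else disturbed.

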